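# Set the slab roller's thickness adjuster

### The job

Take the adjusting bar from its wooden block and, through the narrow slot on top of the slab roller's end block, gently lever the hidden star wheel round a tooth at a time until the hand of the dial points straight up at the broad mark, without running past it. Then stand the bar back in its hole in the wooden block. Use only the bar on the adjuster, feel for the gaps between the teeth rather than forcing it, and leave everything else on the table where it is.

Things in the scene. Friction and masses are not known exactly. Their poses are not given: they have to be found in the camera images.
- adjuster: End block of a tabletop slab roller, fixed: grey box 70 (x) x 110 (y) x 110 mm high; origin at the centre of its underside, z up. Two steel rollers run from its +y face, tops 100 mm high. The dial (108 mm) is on its +x face under a clear cover, with a small black lug on its rim above the mark (to 124 mm high). More than 30 N of the bar on the block or the wheel in it does damage; the gripper itself must not push on the block.
- slot (a point): Centre of the one slot, at the top face of the end block, 110 mm above the table; axes as the block's. Slot 12 mm wide (x), 36 mm long (y), plate 6 mm thick. A bar 18 mm down the slot, pushed from its -y end to its +y end, carries a tooth a little over one pitch; then draw it out and put it in again at the -y end, in the next gap.
- wheel_axis (a point): Centre of the star wheel, 48 mm below the slot; it turns about the block's x. 10 square-ended steel teeth 36 degrees apart, 9 mm thick, 14 mm wide, tips on radius 40 mm (8 mm below the slot's top face), roots on radius 26 mm. How the teeth stand relative to the hand is not told: a bar put down the slot may land on a tooth. Friction 0.13 N m (4 N at the bar); stays where left.
- starwheel (a joint): Angle of the star wheel and the dial's hand, rad. 0: hand straight up at the broad mark (12 mm wide, with a lug on the rim above it). It starts negative, the hand leaning to the block's -y side; it grows (towards 0) when the bar pushes the wheel's top towards the block's +y, which is clockwise as seen by one facing the dial.
- bar: Adjusting bar, loose, 0.12 kg nominal, upright: square wooden handle 22 x 22 x 60 mm (brass button on top) with a straight round steel shank, 7 mm diameter and 45 mm long, under it. Origin at the centre of the handle's underside, z up through the handle, x and y square to the handle's sides.
- bar_tip (a point): Lower end of the bar's shank, on its axis, 45 mm below the handle's underside.
- stand: Wooden block 85 x 85 x 55 mm, fixed, with one round upright hole, 12 mm diameter with a chamfered mouth, through its centre: the bar stands in it, the handle's underside resting on the block's top. Origin at the centre of its underside.
- glaze_jar: Bystander: amber jar with white lid, 68 mm diameter, 85 mm high, loose. Origin at the centre of its underside.
- slip_bowl: Bystander: dark bowl, 100 mm diameter, 55 mm high. Origin at the centre of its underside.
- blue_mug: Bystander: blue mug, 80 mm diameter, 90 mm high. Origin at the centre of its underside.
- brush: Bystander: brush 180 mm long, lying. Origin near its middle, underside.
- tile_board: Bystander: board 200 x 240 x 16 mm carrying white domino tiles (top at 24 mm). Origin at the centre of its underside.
- rolling_pin: Bystander: wooden rolling pin 320 mm long, 44 mm thick, lying. Origin at its middle, underside.
- wood_rib: Bystander: flat wooden rib 90 x 45 x 7 mm, lying. Origin at the centre of its underside.
- pointer_tip (a point): Tip of the dial's hand, 46 mm from the wheel's axis, in front of the block's +x face.

How it is judged:
By the outcome, as a careful person would: the job done as asked, in the order asked, and still so for the second after the job is handed in, with the robot touching nothing.
It also fails if it takes over 67 s, if anything falls off the work surface, if the arm or the gripper's body presses on something with over 40 N, if the wrist force passes 120 N, or if a joint passes its speed limit or range.

### The arm

A 6-joint arm with a two-finger parallel gripper is mounted at the origin on the work surface. World frame = base frame: x ahead of the robot, y to its left, z up, the work surface at z = 0. Lengths are in mm, angles in rad, forces in N, time in s.
With the tool pointing down it reaches from about 325 to 775 mm from the base axis. Payload 5.5 kg.
Tool frame: the origin (TCP) lies on the front face of the gripper's body, between the roots of the fingers; the fingertips stand 80 mm ahead of it and the grasp point (between the pads) lies 61 mm ahead of it (robot.tcp_to_grasp is the distance from the TCP to the grasp point, in mm); z points along the fingers, y is the line along which they close (so a half turn about z gives the same grasp; the last joint's range is limited). The gripper opens to 88 mm and grips with 3 to 60 N. Pads are 20 mm wide; open, the fingers measure 115 mm over their backs; the gripper's body (75 mm by 178 mm) begins 61 mm behind the grasp point.
Start: joints at [-1.385, 0.091, 1.231, -0, 1.82, -0.057], TCP at [144.252, -582.416, 302.631] pointing down, gripper open.
Joint ranges: [-2.87, 2.87], [-0.86, 2.18], [0.17, 2.46], [-1.51, 4.65], [0.06, 2.69], [-2.65, 2.65]. Speed limits (rad/s): [2.57, 2.57, 3.01, 3.14, 3.14, 3.14].

### API

Orientations are given as [roll, pitch, yaw] about the fixed x, y, z axes, in that order (R = Rz(yaw) Ry(pitch) Rx(roll)).
In Python, from cell import robot gives the robot as it stands. Calls block until the motion is done:
- robot.movep(position, orientation): joint-space move of the TCP to a pose.
- robot.move_linear(position, attitude=None, velocity=150): straight line of the TCP; attitude=None keeps the orientation; velocity is the mean speed in mm/s.
- robot.move_joints(angles): joint-space move.
- robot.move_gripper(opening, grip_force=None): finger opening in mm; grip_force is the grip in N (None keeps the last); returns when the fingers have stopped.
- robot.dwell(seconds).
- robot.inverse_kinematics(position, orientation): joint angles nearest the present ones, or None.
- robot.sense(): the state.
- robot.grab_frame(name): name is "scene" or "top"; returns the picture (384x512x3 uint8, blue, green, red); there is no depth.
- robot.camera_info(name): a dict with "fovy" (degrees; the focal length in pixels is half the picture's height over the tangent of half this angle, whatever the lens; pixels are square), "cx", "cy" (the principal point, pixels), "k1" (the pictures are not rectified: a ray, as slopes to the right and down, at radius r is drawn at 1 + k1 r^2 times it, then the intrinsics apply), "rvec" (rotation vector, rad) and "tvec" (3), from world to camera coordinates, as OpenCV has them. Camera axes: x right, y down, z forward; pixel columns grow to the right and rows downward; lengths in mm; the calibration is good to about 2 mm. A picture is of the moment at which its call begins. camera_info takes no time and is no camera call.
A pose or a line that the arm cannot do raises robot.Unreachable and nothing moves.
- robot.hand_in(): hands the job in; it is judged then, once.
The state is a dict: "t": time; "joints": joint angles; "dq": joint speeds; "tau": joint torques, N m; "tool_pos": TCP position; "orientation": TCP orientation; "force": force on the tool from outside, world axes, zero at the start; "ft_torque": the same for the moment, N m; "finger_gap": finger opening in mm; "grasp_force": force on a finger pad.
Only numpy, scipy, OpenCV 4.12 (cv2) and the standard library are available. Lean on these libraries where they do the work, as an engineer would, in place of code of your own. Each camera call takes 0.05 s, during which the arm holds its last target. There are 200 camera calls.

## Working session

There is one attempt and no reset: what is moved stays moved. The work goes in short steps, each a Python script; the robot and the scene stay as the last script left them, time stands still between calls to the robot, and variables do not carry over. Pictures are saved under pics/ and viewed, at most 10 in all, crops included, and the job is handed in when it is done.

```bash
mkdir -p pics; ls; python3 - <<'E'
from cell import robot
import cv2
for n in ("scene","top"):
    f=robot.grab_frame(n); cv2.imwrite(f"pics/{n}0.png",cv2.resize(f,(800,600),interpolation=cv2.INTER_CUBIC)); cv2.imwrite(f"{n}_raw.png",f)
    print(robot.camera_info(n))
s=robot.sense();print(s)
E
```

```text
pics
{'fovy': 43.562817366918125, 'cx': 254.75148594278932, 'cy': 202.21115012942437, 'k1': 0.058120184221945884, 'rvec': array([ 0.97763778,  2.33125843, -1.14843591]), 'tvec': array([ 460.58400776,  -99.39582146, 1673.6565709 ])}
{'fovy': 48.89697670230291, 'cx': 257.8908012886361, 'cy': 191.5463500300848, 'k1': 0.03013850885687099, 'rvec': array([ 2.13041611, -2.18173125,  0.16817412]), 'tvec': array([ -97.00034724,  582.23531888, 1278.16662326])}
{'t': 0.1, 'joints': array([-1.38466316e+00,  9.17580043e-02,  1.23173275e+00, -3.01385305e-05,
        1.81977300e+00, -5.66797247e-02]), 'dq': array([ 7.62344272e-04, -3.32853156e-04, -1.63856827e-03, -7.10312959e-06,
        4.46043318e-04,  6.37752659e-04]), 'tau': array([ 3.10060743e-03, -4.47859025e+01, -4.07569349e+01,  7.00743031e-02,
        2.83832947e-02, -1.11364245e-04]), 'tool_pos': array([ 144.24114054, -582.28366465,  301.65360416]), 'orientation': array([-3.13992257e+00, -6.54925475e-05,  2.42805432e-01]), 'force': array([-0.83582264, -0.21606265,  0.08588051]), 'ft_torque': array([0.00338973, 0.00910327, 0.00883499]), 'grasp_force': 0.0, 'finger_gap': 87.75021923637321}
```

View pics/scene0.png

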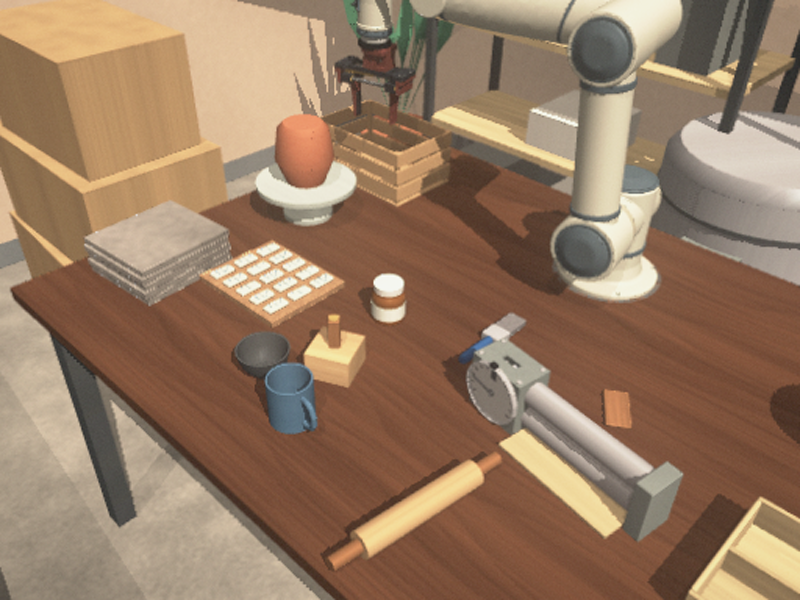

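View pics/top0.png

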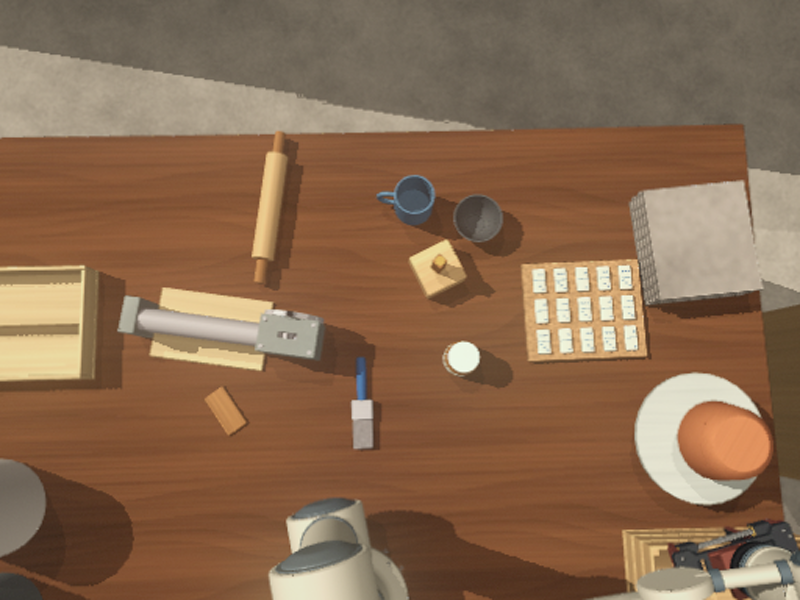

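Scene: stand at about (335,355), the dial at (492,390) and the slot at (511,362). Top: bar at (438,265) and slot at (288,336), in 800x600 pixels. I'll look at enlarged crops next.

```bash
cat > h.py <<'E'
import numpy as np, cv2
from cell import robot
def cam(n):
    c=robot.camera_info(n); f=192/np.tan(np.radians(c["fovy"])/2)
    K=np.array([[f,0,c["cx"]],[0,f,c["cy"]],[0,0,1.]]); D=np.array([c["k1"],0,0,0.])
    return K,D,np.array(c["rvec"],float),np.array(c["tvec"],float)
def ray(n,uv):
    K,D,r,t=cam(n); R=cv2.Rodrigues(r)[0]
    p=cv2.undistortPoints(np.array([[uv]],float),K,D)[0,0]
    return -R.T@t, R.T@np.array([*p,1.])
def onz(n,uv,z):
    o,d=ray(n,uv); return o+d*(z-o[2])/d[2]
def onplane(n,uv,p,nn):
    o,d=ray(n,uv); return o+d*(np.dot(p-o,nn)/np.dot(d,nn))
def proj(n,P):
    K,D,r,t=cam(n); return cv2.projectPoints(np.array(P,float).reshape(-1,1,3),r,t,K,D)[0][:,0]
def crop(n,x0,y0,w,h,s,out,f=None):
    f=robot.grab_frame(n) if f is None else f
    cv2.imwrite(out,cv2.resize(f[y0:y0+h,x0:x0+w],None,fx=s,fy=s,interpolation=cv2.INTER_CUBIC))
E
python3 - <<'E'
from h import *
a=cv2.imread("top_raw.png");b=cv2.imread("scene_raw.png")
crop("top",155,145,150,90,5,"pics/tc.png",a)
crop("scene",185,195,170,90,4.7,"pics/sc.png",b)
E
```

```text
(no output)
```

View pics/tc.png

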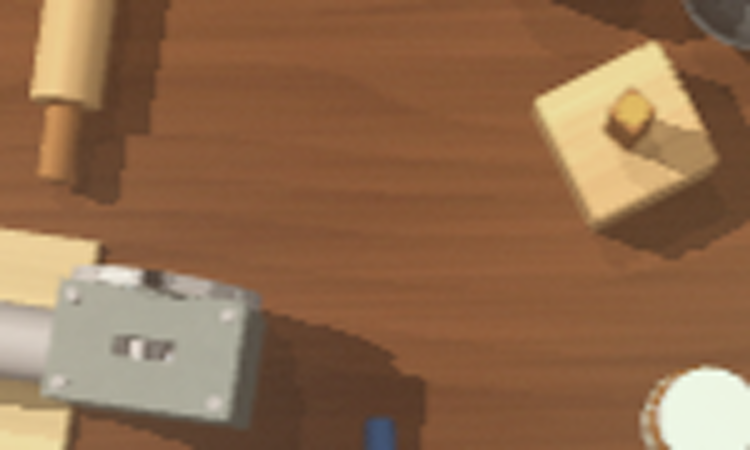

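View pics/sc.png

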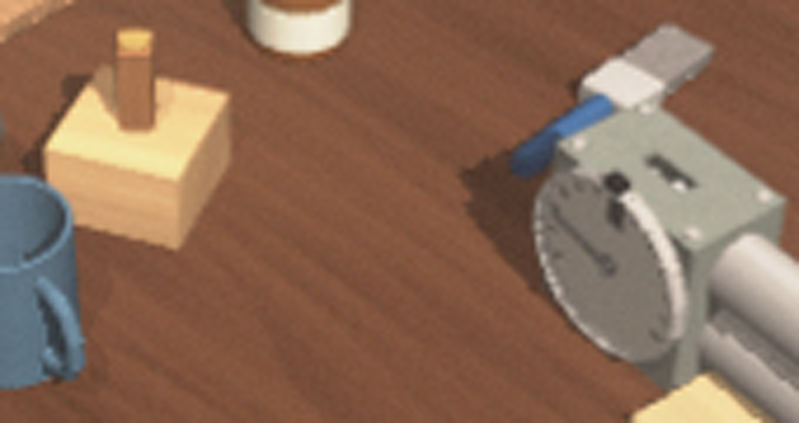

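Top crop: slot runs from (112,347) to (175,351), with a bright tooth in it at (137,348). The block's top corners are at about (75,278), (250,300), (235,425) and (42,393). The stand's top corners are at (655,42), (718,160), (597,230) and (533,102), and the button is at (632,106). Scene crop: dial hub at (607,265), hand tip at (553,208), mark and lug at (617,195).

```bash
python3 - <<'E'
from h import *
np.set_printoptions(precision=1,suppress=True)
T=lambda x,y:((x+.5)/5-.5+155,(y+.5)/5-.5+145)
S=lambda x,y:((x+.5)/4.7-.5+185,(y+.5)/4.7-.5+195)
st=np.array([onz("top",T(*p),55) for p in [(655,42),(718,160),(597,230),(533,102)]])
print("stand",st, st.mean(0), np.linalg.norm(np.diff(st,axis=0),axis=1))
print("stand diag centres",(st[0]+st[2])/2,(st[1]+st[3])/2)
bl=np.array([onz("top",T(*p),110) for p in [(68,275),(256,300),(240,425),(42,393)]])
print("block",bl,bl.mean(0),np.linalg.norm(np.diff(bl,axis=0),axis=1))
print("block scene",[onz("scene",S(*p),110) for p in [(558,148),(695,248),(783,198),(650,105)]])
a=onz("top",T(112,347),110);b=onz("top",T(175,351),110);print("slot",a,b,(a+b)/2,np.linalg.norm(a-b))
print("screws",[onz("top",T(*p),111) for p in [(72,293),(228,314),(215,404),(57,382)]])
print("slot scene",onz("scene",S(648,158),110),onz("scene",S(692,188),110))
print("tooth",onz("top",T(137,348),102))
print("button top",onz("top",T(632,106),117))
print("button scene",onz("scene",S(135,36),117), "handle base scene",onz("scene",S(136,130),55))
# handle top colour contour
f=cv2.imread("top_raw.png");h=cv2.cvtColor(f[160:178,272:292],cv2.COLOR_BGR2HSV)
for row in h[2:15,1:17]: print(' '.join('%3d/%3d/%3d'%tuple(p) for p in row))
E
```

```text
stand [[ 697.9 -200.5   55. ]
 [ 622.  -237.2   55. ]
 [ 579.7 -160.5   55. ]
 [ 661.3 -123.    55. ]] [ 640.2 -180.3   55. ] [84.3 87.5 89.8]
stand diag centres [ 638.8 -180.5   55. ] [ 641.6 -180.1   55. ]
block [[552.2 154.6 110. ]
 [534.9  44.6 110. ]
 [461.8  54.4 110. ]
 [483.3 169.4 110. ]] [508.  105.7 110. ] [111.5  73.8 117. ]
block scene [array([536.3,  52.5, 110. ]), array([548.7, 156.5, 110. ]), array([481.8, 166.2, 110. ]), array([468.8,  65.3, 110. ])]
slot [509.2 128.8 110. ] [505.9  92.1 110. ] [507.6 110.4 110. ] 36.87276950012445
screws [array([541.4, 152.1, 111. ]), array([526.9,  60.9, 111. ]), array([474.3,  68.7, 111. ]), array([489.4, 160.5, 111. ])]
slot scene [507.3  93.5 110. ] [510.5 126.1 110. ]
tooth [509.  115.5 102. ]
button top [ 644.8 -180.1  117. ]
button scene [ 640.9 -184.   117. ] handle base scene [ 649.9 -176.3   55. ]
 23/ 89/236  24/ 86/236  24/ 85/236  24/ 88/236  23/ 90/236  23/ 91/236  22/ 91/236  21/102/220  19/105/213  20/101/228  20/100/236  20/100/235  20/ 98/236  20/ 99/236  20/100/235  20/ 99/236
 25/ 84/236  25/ 83/236  23/ 88/236  
[... 1566 characters left out ...]
/120  14/146/122  14/147/135  14/148/165  14/150/146  14/148/112  15/135/134  16/124/169  17/119/180  17/119/178  17/119/176
 20/ 99/236  19/102/236  19/101/235  18/114/208  16/140/151  14/150/121  14/148/122  14/150/121  14/150/119  14/148/112  15/135/134  17/126/152  17/122/171  17/120/179  17/119/178  16/119/173
 19/101/235  20/100/236  20/ 98/236  19/104/231  18/115/215  16/131/168  14/150/121  13/146/119  13/148/114  16/136/133  17/126/152  16/121/158  16/124/158  17/122/167  17/120/170  17/124/168
 20/ 98/236  20/ 99/235  19/101/235  19/103/236  18/106/229  18/114/210  16/134/162  14/145/114  14/138/126  16/127/150  17/120/157  16/123/155  16/121/150  16/125/149  17/121/164  17/120/172
```

```bash
cat >> h.py <<'E'
YAW=-0.148; BX=np.array([np.cos(YAW),np.sin(YAW),0]); BY=np.array([-np.sin(YAW),np.cos(YAW),0])
SLOT=np.array([508.2,110.3,110.])
def hand(f=None,thr=90,off=41,full=False,hub=None):
    """angle (deg) of the dark pixels on the dial, per-pixel ray cast onto the dial plane"""
    f=robot.grab_frame("scene") if f is None else f
    g=cv2.cvtColor(f,cv2.COLOR_BGR2GRAY); P0=SLOT+BX*off-np.array([0,0,48])
    L=[]
    for v in range(225,285):
        for u in range(290,340):
            p=onplane("scene",(u,v),P0,BX)-P0; y,z=p@BY,p[2]
            if hub is not None: y-=hub[0]; z-=hub[1]
            r=np.hypot(y,z)
            if r<50: L.append((u,v,y,z,r,np.degrees(np.arctan2(y,z)),g[v,u]))
    L=np.array(L)
    if full: return L
    m=(L[:,4]>10)&(L[:,4]<33)&(abs(L[:,5])<100); w=np.clip(np.median(L[m,6])-15-L[m,6],0,None)
    return np.array([(w*L[m,5]).sum()/w.sum(), w.sum(), np.degrees(np.arctan2((w*L[m,2]).sum(),(w*L[m,3]).sum()))])
E
python3 - <<'E'
from h import *
np.set_printoptions(precision=1,suppress=True)
f=cv2.imread("scene_raw.png")
S=lambda x,y:((x+.5)/4.7-.5+185,(y+.5)/4.7-.5+195)
for off in (36,41,46):
    P0=SLOT+BX*off-np.array([0,0,48])
    for n,p in dict(hub=(607,265),tip=(553,208),lug=(617,186),left=(537,240),right=(685,320),bot=(640,362)).items():
        q=onplane("scene",S(*p),P0,BX)-P0; print(off,n,q@BY,q[2],end=' | ')
    print(hand(f,off=off))
L=hand(f,full=True)
d=L[(L[:,6]<70)]
for r in d: print(r.round(0).astype(int)[[0,1,2,3,4,5,6]],end='')
E
```

```text
36 hub -6.184757677721668 -6.136409259524612 | 36 tip -52.398807791605236 3.5038974754490937 | 36 lug -6.031137329332536 52.53823105658796 | 36 left -62.61081433987909 -28.61228030491918 | 36 right 54.68951538283434 -1.0272042524286462 | 36 bot 27.408540359324554 -55.315846699674125 | Traceback (most recent call last):
  File "<stdin>", line 9, in <module>
  File "h.py", line 29, in hand
    p=onplane("scene",(u,v),P0,BX)-P0; y,z=p@BY,p[2]
      ~~~~~~~^^^^^^^^^^^^^^^^^^^^^
  File "h.py", line 14, in onplane
    o,d=ray(n,uv); return o+d*(np.dot(p-o,nn)/np.dot(d,nn))
        ~~~^^^^^^
  File "h.py", line 8, in ray
    K,D,r,t=cam(n); R=cv2.Rodrigues(r)[0]
            ~~~^^^
  File "h.py", line 4, in cam
    c=robot.camera_info(n); f=192/np.tan(np.radians(c["fovy"])/2)
ValueError: time passes only in moves, steps and waits
```

```bash
sed -i 's/^def cam(n):/from functools import lru_cache\n@lru_cache\ndef cam(n):/' h.py; python3 - <<'E'
from h import *
np.set_printoptions(precision=1,suppress=True,linewidth=200)
f=cv2.imread("scene_raw.png")
S=lambda x,y:((x+.5)/4.7-.5+185,(y+.5)/4.7-.5+195)
for off in (36,41,46):
    P0=SLOT+BX*off-np.array([0,0,48])
    for n,p in dict(hub=(607,265),tip=(553,208),lug=(617,186),left=(537,240),right=(685,320),bot=(640,362)).items():
        q=onplane("scene",S(*p),P0,BX)-P0; print(n,np.array([q@BY,q[2]]),end=' | ')
    print(off,hand(f,off=off))
L=hand(f,full=True)
d=L[(L[:,6]<75)&(L[:,4]<46)]
for r in d: print(r.round(0).astype(int),end='')
E
```

```text
hub [-6.2 -6.1] | tip [-52.4   3.5] | lug [-6.  52.5] | left [-62.6 -28.6] | right [54.7 -1. ] | bot [ 27.4 -55.3] | 36 [-22.7 319.  -18.9]
hub [-1.7 -0. ] | tip [-47.6   9.6] | lug [-1.5 58.3] | left [-57.7 -22.3] | right [58.8  5.1] | bot [ 31.7 -48.8] | 41 [-57.4 196.  -50.9]
hub [2.8 6.1] | tip [-42.7  15.6] | lug [ 3. 64.] | left [-52.8 -16. ] | right [62.9 11.2] | bot [ 36.  -42.3] | 46 [-42.6 175.  -54.7]
[315 238  -3  44  44  -4  63][315 239  -2  41  41  -3  63][316 239   1  44  44   1  62][315 240  -2  38  38  -3  61][316 240   1  41  41   2  65][317 240   5  43  43   6  74][315 241  -2  35  35  -3  66][316 241   2  37  37   3  58][316 242   2  34  34   4  64]
```

The hand reads about -78°: hub at (-1.7, 0), tip 47 mm away (it should be 46), and the mark at 0. So a bit over two pitches are needed. Picking up the bar now.

```bash
python3 - <<'E'
from h import *
pi=np.pi
print(robot.inverse_kinematics([642,-181,148],[pi,0,-pi/4]), robot.inverse_kinematics([508,110,278],[pi,0,YAW]))
robot.move_gripper(50)
robot.movep([642,-181,260],[pi,0,-pi/4])
robot.move_linear([642,-181,148],velocity=120)
s=robot.sense();print(s["t"],s["tool_pos"],s["force"])
f=robot.grab_frame("top");crop("top",240,130,80,80,5,"pics/g.png",f)
f2=robot.grab_frame("scene");a=cv2.imread("pics/g.png");crop("scene",180,180,80,80,5,"pics/g2.png",f2)
cv2.imwrite("pics/g.png",np.hstack([a,cv2.imread("pics/g2.png")]))
E
```

```text
[-3.25793399e-01  2.92966439e-01  1.27725702e+00 -4.44089210e-16
  1.57136920e+00  2.03040109e+00] [ 1.47783383e-01 -1.28665627e-01  1.49127985e+00 -4.44089210e-16
  1.77897844e+00  1.86657971e+00]
4.2167 [ 642.44955523 -181.17213808  149.34075178] [ 0.4712188  -1.28177272 -0.74626139]
```

View pics/g.png

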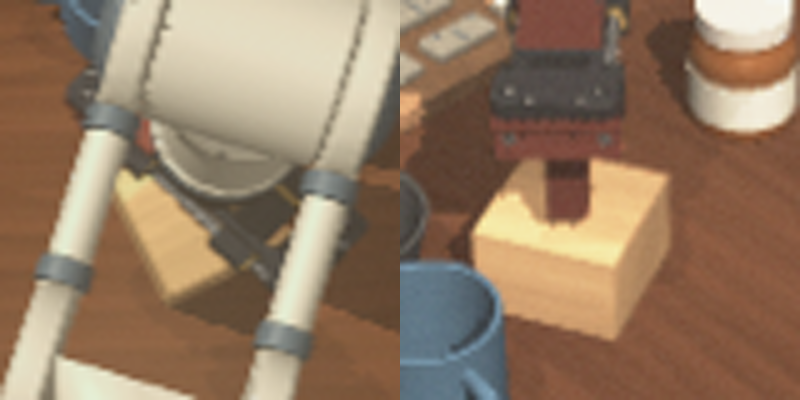

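The view shows the fingers straddling the handle at about (570,190), clear of the mug and bowl. Grip it, lift and go above the slot.

```bash
python3 - <<'E'
from h import *
pi=np.pi
robot.move_gripper(15,grip_force=10)
s=robot.sense();print(s["finger_gap"],s["grasp_force"],s["force"])
robot.move_gripper(15,grip_force=50)
s=robot.sense();print(s["finger_gap"],s["grasp_force"],s["force"],s["tool_pos"])
robot.move_linear([642,-181,278],velocity=150)
f=robot.grab_frame("scene");crop("scene",160,120,120,110,5,"pics/l.png",f)
p=SLOT-BY*6; robot.movep([p[0],p[1],278],[pi,0,YAW])
s=robot.sense();print(s["t"],s["finger_gap"],s["force"],s["tool_pos"])
f=robot.grab_frame("scene");cv2.imwrite("s2.png",f);a=f[130:270,270:370];
f=robot.grab_frame("top");cv2.imwrite("t2.png",f);b=f[130:270,150:250]
cv2.imwrite("pics/m.png",cv2.resize(np.hstack([a,b]),None,fx=4,fy=4,interpolation=cv2.INTER_CUBIC))
E
```

```text
22.041136106184293 9.99956801533699 [-0.46332257 -0.12393347  1.61549401]
22.00229943051835 49.99992549419403 [0.34236271 0.21093456 0.52726899] [ 641.9758631 -181.0410788  148.0785307]
7.35 21.69072552829676 [ 0.10589382 -0.13635879 -1.56740932] [507.82681928 103.64742568 277.97410212]
```

View pics/m.png

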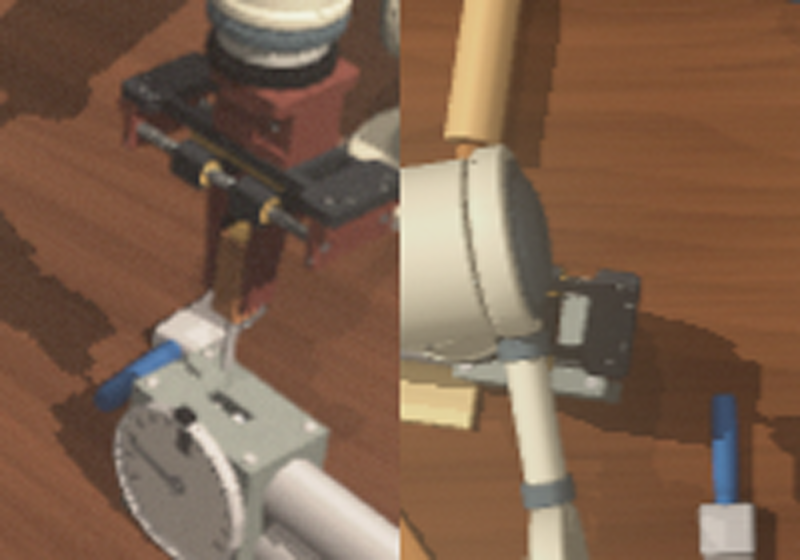

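The bar is held upright, with its tip at about (228,382) in the left crop and the slot at (232,405). I'll check the tip's offset against where it should be.

```bash
python3 - <<'E'
from h import *
np.set_printoptions(precision=2,suppress=True,linewidth=160)
p=np.array([507.83,103.65,140.])
for nm,z in (("tip",140),("under",185),("top",245)):
    q=proj("scene",[p[0],p[1],z])[0]; print(nm,(q-[270,130]+.5)*4-.5)
S=lambda x,y:((x+.5)/4-.5+270,(y+.5)/4-.5+130)
# tip located on the plane through the bar normal to the view's ground direction
o,d=ray("scene",S(228,382)); n=np.array([d[0],d[1],0]);
for uv in ((228,382),(234,325),(232,308)):
    q=onplane("scene",S(*uv),p,n); print(uv,q,(q-p)@BX,(q-p)@BY,q[2])
g=cv2.cvtColor(cv2.imread("s2.png"),cv2.COLOR_BGR2GRAY)
print(g[208:230,320:340])
E
```

```text
tip [228.36 366.35]
under [236.11 310.99]
top [247.04 233.2 ]
(228, 382) [507.22 104.62 127.13] -0.7483823037610534 0.8718757853458543 127.12983301719589
(234, 325) [507.88 103.57 173.79] 0.058418117292790124 -0.06805791857590995 173.78551685148045
(232, 308) [509.31 101.3  186.89] 1.8088704602931993 -2.1073592270037746 186.889187612132
[[150 147 146 132 114  93  83  85 112 101  87 105 101 114 117 105  89  88  88  85]
 [174 160 146 140 144 125 101  87 114 128 120 128 113 109 100  88  84  86  86  88]
 [215 202 176 156 143 144 119 103 118 136 113 120 118  99  88  85  85  83  85  82]
 [218 220 216 192 166 153 116 121 138 128 111 136 115  85  85  85  86  83  82  81]
 [225 224 214 208 210 191 134 137 160 136 102  92  84  85  88  88  88  86  85  82]
 [227 226 217 211 209 212 158 145 151 119  91  87  86  88  84  86  87  86  87  85]
 [225 225 218 209 194 175 138 155 148 110  89  90  86  83  84  86  84  88  85  89]
 [226 223 210 182 168 148 134 161 139 104  92  91  87  86  83  85  87  88  84  87]
 [216 200 171 161 163 140 135 164 132  92  88  88  89  90  87  85  89  89  90  88]
 [174 186 185 
[... 365 characters left out ...]
97  89  88  90  87  92  87  89  90]
 [162 170 172 178 168 152 157 160 161 158 148 131 107  95  89  86  90  89  89  93]
 [154 172 175 176 172 171 163 155 159 161 160 157 145 121  96  91  86  88  90  89]
 [160 175 174 172 172 172 160 157 162 163 160 163 168 161 131  99  91  87  90  90]
 [170 174 174 173 169 168 162 155 164 170 171 170 171 172 161 137 113  93  88  89]
 [171 170 173 171 165 165 157 159 168 172 171 171 172 172 171 173 152 122  96  86]
 [173 167 166 153 141 158 160 168 173 168 171 167 173 172 170 171 169 162 128  99]
 [174 159 133 118  97 113 145 163 168 170 171 168 171 174 171 173 171 169 159 138]
 [174 163 128  89  77  85  97 127 158 171 170 171 170 169 172 170 173 171 172 172]]
```

Lateral offset is under 1 mm, so insert by feel. The tooth shows at about y' = +5 from the slot centre, so I aim for the gap at y' = -6.5.

```bash
cat >> h.py <<'E'
def tcp(y,d,x=0.):
    p=SLOT+BY*y+BX*x; return [p[0],p[1],248-d]
def F(b=np.zeros(3)):
    v=np.array(robot.sense()["force"])-b; return np.array([v@BX,v@BY,v[2]])
def down(y,d0,d1,b,x=0.,step=2.,lim=5.,v=25):
    d=d0
    while d<d1-1e-6:
        d=min(d+step,d1); robot.move_linear(tcp(y,d,x),velocity=v); f=F(b)
        if np.abs(f).max()>lim: print("touch at depth",d,f.round(1)); return d,False
    print("down to",d,f.round(1)); return d,True
def push(y0,y1,d,b,x=0.,step=2.,lim=15.,v=25,verbose=True):
    y=y0; log=[]
    while y<y1-1e-6:
        y=min(y+step,y1); robot.move_linear(tcp(y,d,x),velocity=v); f=F(b); log.append((y,*f.round(1)))
        if np.abs(f).max()>lim: print("STOP"); break
    if verbose: print(*log,sep='\n')
    return y
E
python3 - <<'E'
from h import *
b=robot.sense()["force"]; t=robot.sense()["t"]
robot.move_linear(tcp(-6.5,-3),velocity=100)
b=np.array(robot.sense()["force"]);np.save("b.npy",b);print(b)
d,ok=down(-6.5,-3,17,b)
s=robot.sense();print(t,s["t"],s["tool_pos"])
if not ok: robot.move_linear(tcp(-6.5,d-2),velocity=25); print(F(b))
E
```

```text
[-0.11318067  0.31682634 -0.96797448]
down to 17.0 [ 0.5 -0.7 -0.4]
7.45 10.3667 [507.16744368 103.8805152  230.79554061]
```

```bash
python3 - <<'E'
from h import *
b=np.load("b.npy")
y=push(-6.5,13.5,17.5,b)
s=robot.sense();print(s["t"],s["tool_pos"],tcp(y,17.5),s["finger_gap"])
f=robot.grab_frame("scene");cv2.imwrite("s3.png",f)
for g in ("scene_raw.png","s3.png"): print(hand(cv2.imread(g),hub=(-1.7,0)))
crop("scene",280,200,80,80,6,"pics/d1.png",f)
E
```

```text
(-4.5, np.float64(0.3), np.float64(-0.1), np.float64(-0.6))
(-2.5, np.float64(0.0), np.float64(-4.2), np.float64(-0.4))
(-0.5, np.float64(0.2), np.float64(-4.2), np.float64(-1.0))
(1.5, np.float64(0.4), np.float64(-3.9), np.float64(-0.8))
(3.5, np.float64(-0.5), np.float64(-4.1), np.float64(-1.9))
(5.5, np.float64(-0.4), np.float64(-3.6), np.float64(-0.9))
(7.5, np.float64(-0.9), np.float64(-3.8), np.float64(-1.0))
(9.5, np.float64(-0.5), np.float64(-3.5), np.float64(1.3))
(11.5, np.float64(0.1), np.float64(-2.9), np.float64(1.3))
(13.5, np.float64(-0.1), np.float64(-3.7), np.float64(1.1))
12.8667 [510.24955679 123.76570492 230.61774162] [np.float64(510.19071395225893), np.float64(123.65241768221327), 230.5] 21.392207399105995
[-56.10768737 196.         -47.44020327]
[-42.43765491 249.         -38.06724316]
```

View pics/d1.png

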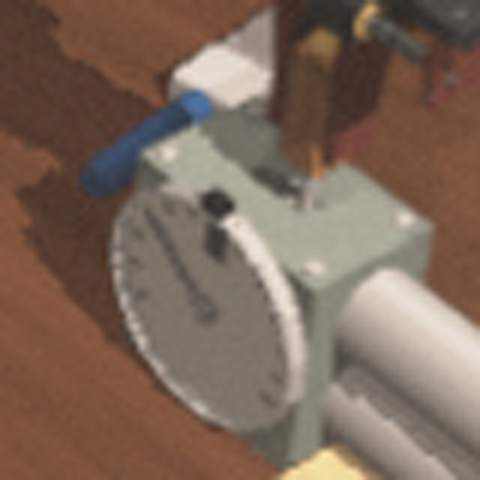

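Hand tip is at about (150,212) with the hub at (205,310). The wheel turned smoothly at 4 N. Second stroke: re-enter at y' = -10.

```bash
cat >> h.py <<'E'
def hand2(f,r0=12,r1=42):
    """hand angle: dark ridge pixels, ray cast on the dial plane, away from hub, mark and rim ticks"""
    L=hand(f,full=True,hub=(-1.7,0.)); y,z,r,a,g=L[:,2:].T
    m=(r>r0)&(r<r1)&(abs(a)<100)&~((abs(y)<9)&(z>26)); bg=np.median(g[m]); w=np.where(m,np.clip(bg-14-g,0,None),0)
    # keep weights near the strongest direction
    h,e=np.histogram(a,bins=np.arange(-100,101,8),weights=w); c=e[h.argmax()]+4
    w=w*(abs(a-c)<14)
    return np.degrees(np.arctan2((w*y/r).sum(),(w*z/r).sum())), w.sum()
E
python3 - <<'E'
from h import *
b=np.load("b.npy")
S=lambda x,y:((x+.5)/6-.5+280,(y+.5)/6-.5+200)
P0=SLOT+BX*41-np.array([0,0,48]); q=[onplane("scene",S(*p),P0,BX)-P0 for p in ((205,310),(150,212))]
q=[np.array([k@BY,k[2]]) for k in q]; e=q[1]-q[0]; print(q,np.degrees(np.arctan2(*e)),np.hypot(*e))
for g in ("scene_raw.png","s3.png"): print(hand2(cv2.imread(g)))
robot.move_linear(tcp(13,17.5),velocity=30)
robot.move_linear(tcp(13,-3),velocity=60)
robot.move_linear(tcp(-9.8,-3),velocity=60)
print(F(b)); b=np.array(robot.sense()["force"]);np.save("b.npy",b)
d,ok=down(-9.8,-3,17.5,b)
if not ok: robot.move_linear(tcp(-9.8,d-2),velocity=25); print(F(b))
print(robot.sense()["t"])
f=robot.grab_frame("scene");cv2.imwrite("s4.png",f);print(hand2(f))
E
```

```text
[array([-1.57696538, -0.85789461]), array([-40.61784337,  28.35964722])] -53.189430942567895 48.763253629022245
(np.float64(-83.678786162752), np.float64(181.0))
(np.float64(-57.18538495341981), np.float64(257.0))
[-1.0202271  -0.36926601 -0.58332057]
down to 17.5 [ 1.3 -0.8  0.2]
16.9417
(np.float64(-57.362584689829816), np.float64(258.0))
```

```bash
python3 - <<'E'
from h import *
b=np.load("b.npy")
y=push(-9.8,13.5,17.5,b,step=2.33)
f=robot.grab_frame("scene");cv2.imwrite("s5.png",f);print(robot.sense()["t"],hand2(f))
crop("scene",285,215,60,60,10,"pics/d2.png",f)
E
```

```text
(-7.470000000000001, np.float64(1.1), np.float64(-2.7), np.float64(1.2))
(-5.140000000000001, np.float64(0.7), np.float64(-4.2), np.float64(1.8))
(-2.8100000000000005, np.float64(0.7), np.float64(-3.6), np.float64(2.0))
(-0.4800000000000004, np.float64(2.0), np.float64(-3.7), np.float64(2.0))
(1.8499999999999996, np.float64(2.0), np.float64(-4.1), np.float64(-0.3))
(4.18, np.float64(1.1), np.float64(-4.1), np.float64(-0.2))
(6.51, np.float64(0.8), np.float64(-4.2), np.float64(0.8))
(8.84, np.float64(1.0), np.float64(-3.0), np.float64(0.9))
(11.17, np.float64(1.8), np.float64(-2.6), np.float64(0.9))
(13.5, np.float64(1.0), np.float64(-3.9), np.float64(1.3))
19.5417 (np.float64(-20.37478809203434), np.float64(286.0))
```

View pics/d2.png

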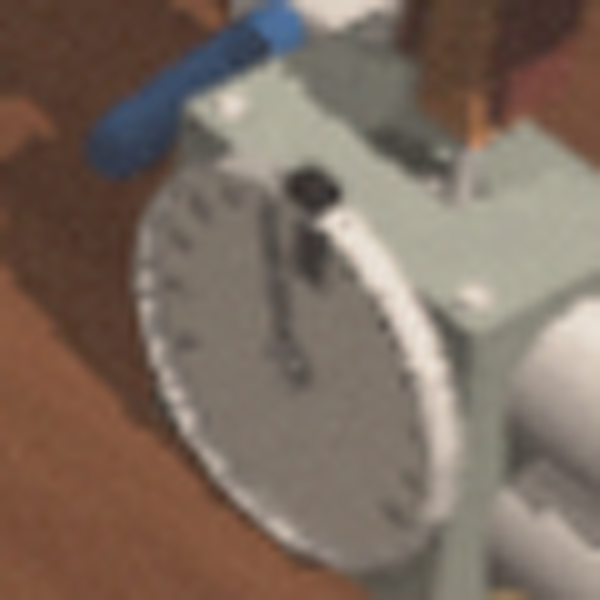

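The hub is at (293,369), the hand tip at about (268,205) just left of the mark, the mark's centre at (313,258), and the lug at (313,188). Next, the angles of hand and mark in the dial plane.

```bash
python3 - <<'E'
from h import *
S=lambda x,y:((x+.5)/10-.5+285,(y+.5)/10-.5+215)
for off in (38,41,43):
    P0=SLOT+BX*off-np.array([0,0,48])
    def P(p,o=0):
        q=onplane("scene",S(*p),P0+BX*o,BX)-P0; return np.array([q@BY,q[2]])
    h=P((293,369))
    for n,p in dict(tip=(268,205),mid=(280,290),markb=(313,275),mark=(310,240),lug=(313,188)).items():
        e=P(p)-h; print(off,n,np.degrees(np.arctan2(*e)).round(1),np.hypot(*e).round(1),end=' | ')
    print(h)
# rim: ray-cast white rim pixels
# mark: dark blob centroid, hand excluded
f=cv2.imread("s5.png");L=hand(f,full=True,hub=(-1.7,0.));y,z,r,a,g=L[:,2:].T
for lo,hi in ((14,20),(20,26),(26,32),(32,38),(38,44)):
    for nm in ("scene_raw.png","s5.png"):
        L=hand(cv2.imread(nm),full=True,hub=(-1.7,0.));y,z,r,a,g=L[:,2:].T
        m=(r>lo)&(r<hi); h=[g[m&(abs(a-c)<3)].mean().round() if (m&(abs(a-c)<3)).any() else -1 for c in range(-40,41,5)]; print(lo,nm,*[int(v) for v in h])
E
```

```text
38 tip -18.6 48.7 | 38 mid -19.6 23.5 | 38 markb 4.6 35.3 | 38 mark 0.4 45.4 | 38 lug -0.8 62.2 | [-3.85093363 -4.93230633]
41 tip -18.6 48.5 | 41 mid -19.6 23.4 | 41 markb 4.6 35.1 | 41 mark 0.4 45.2 | 41 lug -0.8 62.0 | [-1.14447539 -1.24536665]
43 tip -18.6 48.4 | 43 mid -19.6 23.3 | 43 markb 4.6 35.0 | 43 mark 0.4 45.1 | 43 lug -0.8 61.8 | [0.6598301  1.21259314]
14 scene_raw.png 119 119 118 -1 118 121 -1 118 -1 117 121 -1 118 117 -1 119 -1
14 s5.png 104 93 88 -1 84 84 -1 109 -1 117 118 -1 116 115 -1 119 -1
20 scene_raw.png 118 117 119 118 -1 120 -1 122 117 118 119 119 120 118 118 118 120
20 s5.png 116 103 104 82 -1 88 -1 110 117 118 118 116 119 121 117 118 118
26 scene_raw.png 118 116 118 118 118 114 112 110 92 83 96 113 120 121 120 121 119
26 s5.png 118 117 100 90 86 96 92 102 92 83 96 113 119 117 117 120 118
32 scene_raw.png 120 119 119 116 119 110 112 82 66 61 93 104 117 118 120 119 120
32 s5.png 117 117 114 88 78 94 99 80 61 62 92 103 115 117 116 115 118
38 scene_raw.png 118 120 118 118 117 117 118 86 62 64 80 114 114 120 118 120 116
38 s5.png 118 116 114 97 85 88 110 86 60 58 80 110 112 118 118 117 115
```

```bash
cat >> h.py <<'E'
def phi(y,d=17.5):
    z,x=48-d,y+3.5; return np.degrees(np.arctan2(x,z)+np.arcsin(4.5/np.hypot(x,z)))
def line(f,r1=27):
    """PCA direction of hand pixels (hub included, mark excluded)"""
    L=hand(f,full=True,hub=(-1.2,-1.)); y,z,r,a,g=L[:,2:].T
    m=(r<r1)&(abs(a)<70)|(r<7); w=np.where(m,np.clip(118-14-g,0,None),0)
    c=np.array([(w*y).sum(),(w*z).sum()])/w.sum(); d=np.c_[y,z]-c; C=(w[:,None]*d).T@d; e=np.linalg.eigh(C)[1][:,1]; e=e*np.sign(e[1])
    return np.degrees(np.arctan2(*e))
E
python3 - <<'E'
from h import *
b=np.load("b.npy")
robot.move_linear(tcp(13,17.5),velocity=30)
robot.move_linear(tcp(13,-3),velocity=60)
robot.move_linear(tcp(-9.8,-3),velocity=60)
b=np.array(robot.sense()["force"]);np.save("b.npy",b)
d,ok=down(-9.8,-3,17.5,b)
f=robot.grab_frame("scene");print(phi(13.5)-36,hand2(f,r1=26),line(f))
y=push(-9.8,-4,17.5,b)
for yy in (-4,-2.5,-1):
    if yy>y: push(y,yy,17.5,b); y=yy
    f=robot.grab_frame("scene");print(y,phi(y)-phi(13.5)+36,hand2(f,r1=26),line(f))
cv2.imwrite("s6.png",f)
s=robot.sense();print(s["t"],s["tool_pos"],tcp(y,17.5))
E
```

```text
down to 17.5 [ 0.6  0.4 -0.1]
0.5388362494165904 (np.float64(-19.793365212508757), np.float64(94.0)) -24.568530233187307
(-7.800000000000001, np.float64(0.9), np.float64(-4.3), np.float64(-0.1))
(-5.800000000000001, np.float64(0.0), np.float64(-5.2), np.float64(1.9))
(-4, np.float64(1.2), np.float64(-4.2), np.float64(2.5))
-4 7.005274295811553 (np.float64(-13.762557921970956), np.float64(81.0)) -17.71302341323947
(-2.5, np.float64(0.2), np.float64(-4.1), np.float64(2.8))
-2.5 9.818900732888316 (np.float64(-10.392063412025598), np.float64(120.0)) -12.296933910891575
(-1, np.float64(1.1), np.float64(-4.5), np.float64(1.5))
-1 12.602946177538204 (np.float64(-8.578055701494689), np.float64(145.0)) -11.322287144490737
25.0167 [508.11922234 109.41919434 230.48790301] [np.float64(508.05253970724004), np.float64(109.31093202353975), 230.5]
```

```bash
python3 - <<'E'
from h import *
b=np.load("b.npy")
y=push(-1,1,17.5,b,step=1)
f=robot.grab_frame("scene");print(y,phi(y)-phi(13.5)+36,hand2(f,r1=26),line(f))
cv2.imwrite("s7.png",f)
crop("scene",295,225,45,45,13,"pics/d3.png",f)
E
```

```text
(0, np.float64(2.3), np.float64(-4.2), np.float64(1.0))
(1, np.float64(1.2), np.float64(-4.6), np.float64(0.5))
1 16.24701412536841 (np.float64(-6.010927591834594), np.float64(114.0)) -9.431195966863125
```

View pics/d3.png

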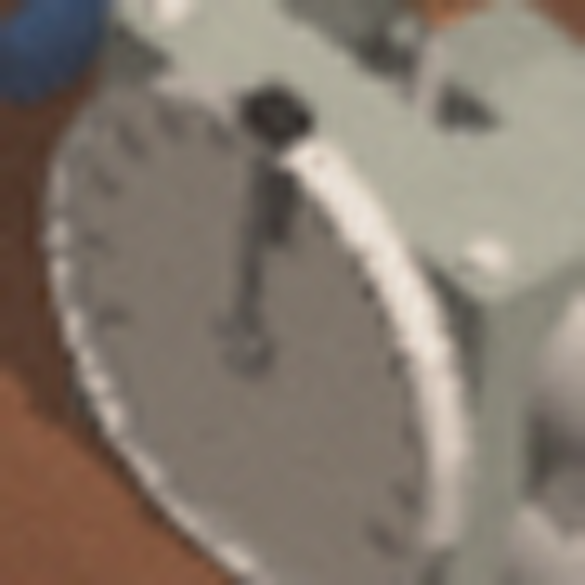

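The hub is at (246,347) and the hand leaves it through (253,250), almost overlapping the mark at (278,205). I'll take centroids row by row for a finer angle.

```bash
cat >> h.py <<'E'
def rows(f,verbose=False):
    g=cv2.cvtColor(f,cv2.COLOR_BGR2GRAY).astype(float); P0=SLOT+BX*41-np.array([0,0,48]); pts=[]
    for v in range(240,250):
        seg=g[v,304:322]; w=np.clip(110-seg,0,None); 
        if w.sum()>20: pts.append((v,(w*np.arange(304,322)).sum()/w.sum()))
    Q=[]
    for v,u in pts:
        q=onplane("scene",(u,v),P0,BX)-P0; Q.append((v,u,q@BY,q[2]))
    return np.array(Q)
E
python3 - <<'E'
from h import *
np.set_printoptions(precision=1,suppress=True,linewidth=160)
f=cv2.imread("s7.png");g=cv2.cvtColor(f,cv2.COLOR_BGR2GRAY)
print(g[234:256,306:324]); print(rows(f))
P0=SLOT+BX*41-np.array([0,0,48])
for r in (0,10,20,30,40):
    for th in (-10,-5,0):
        a=np.radians(th); print(proj("scene",P0+BY*(-1.3+r*np.sin(a))+np.array([0,0,-1+r*np.cos(a)]))[0],end=' ')
    print()
E
```

```text
[[118 100  96 112 119 104 125  95  58  49  62  55  55 146 167 167 171 170]
 [114 112 102 110 115  97  98 109  88  63  52  74 117 167 176 170 169 170]
 [110 120 116 117 117 109 104 111 108  92  87 148 208 209 200 181 171 171]
 [112 119 117 117 118 117 118 119  95  86 124 188 219 199 217 201 171 170]
 [118 118 117 118 117 119 117 119  94  72  71 102 193 221 223 215 191 174]
 [118 119 117 115 118 116 119 117  87  68  63  75 145 203 222 225 214 189]
 [116 118 120 115 118 117 116 111  88  72  63  73 108 146 205 222 224 213]
 [115 117 118 119 119 117 117 109  88  71  63  84 113 111 164 215 223 225]
 [119 118 119 115 117 120 119 101  82  69  61  91 113 105 118 195 223 225]
 [117 119 117 117 118 120 118 102  82  79  74  94 111 117 118 162 208 219]
 [118 119 119 119 116 118 118 100  84  99 106 104 113 117 117 127 149 192]
 [118 114 117 117 118 118 117  96  79 103 115 116 116 119 116 116 114 188]
 [118 115 117 119 117 117 120  97  75 108 118 119 120 118 119 116 116 141]
 [117 118 117 116 115 119 116  95  81 106 116 118 117 118 116 119 112  95]
 [119 117 118 116 117 117 115  90  89 112 116 117 
[... 335 characters left out ...]
119 120 116 118 109  98  91  96 114 117 118 117 117 120 116 116]
 [118 117 120 118 118 118 118 114 108 112 116 121 117 119 117 120 117 117]
 [120 118 118 118 120 116 118 116 120 116 117 118 118 120 117 117 119 120]]
[[240.  315.7   0.4  39.9]
 [241.  315.6   0.2  36.3]
 [242.  315.4   0.2  32.8]
 [243.  315.2  -0.1  29.2]
 [244.  314.5  -2.2  24.2]
 [245.  313.9  -3.8  19.5]
 [246.  313.8  -3.7  16.1]
 [247.  313.8  -3.3  12.9]
 [248.  313.1  -5.3   7.9]
 [249.  311.8  -9.3   1.3]]
[313.8 251.3] [313.8 251.3] [313.8 251.3] 
[313.7 248.2] [313.9 248.4] [314.2 248.5] 
[313.6 245. ] [314.1 245.3] [314.5 245.7] 
[313.5 241.8] [314.2 242.3] [314.9 242.8] 
[313.4 238.6] [314.3 239.2] [315.2 239.9]
```

```bash
cat >> h.py <<'E'
def fine(fs):
    """hand angle from row centroids, mean frame, rows below the mark, about the hub pixel"""
    g=np.mean([cv2.cvtColor(f,cv2.COLOR_BGR2GRAY).astype(float) for f in fs],0); P0=SLOT+BX*41-np.array([0,0,48])
    def P(u,v): q=onplane("scene",(u,v),P0,BX)-P0; return np.array([q@BY,q[2]])
    h=P(313.8,251.2); A=[]
    for v in (245,246,247):
        w=np.clip(114-g[v,308:319],0,None); e=P((w*np.arange(308,319)).sum()/w.sum(),v)-h; A.append(np.degrees(np.arctan2(*e)))
    return np.array(A).round(1),np.mean(A).round(2)
E
python3 - <<'E'
from h import *
b=np.load("b.npy")
for n,d in (("s5",0),("s6",12.6),("s7",16.2)): print(n,d,fine([cv2.imread(n+".png")]))
y=1
for yy in (2,2.8):
    y=push(y,yy,17.5,b,step=1)
    fs=[robot.grab_frame("scene") for _ in range(4)];print(y,phi(y)-phi(13.5)+36,fine(fs),[hand2(f,r1=26)[0].round(1) for f in fs])
cv2.imwrite("s8.png",fs[-1]); print(robot.sense()["t"])
E
```

```text
s5 0 (array([-22.5, -22.5, -28.5]), np.float64(-24.5))
s6 12.6 (array([ -8.6,  -8.7, -11.2]), np.float64(-9.5))
s7 16.2 (array([-6.6, -7.3, -7.3]), np.float64(-7.05))
(2, np.float64(1.2), np.float64(-4.1), np.float64(-0.0))
2 18.032139335419092 (array([-4.6, -5.1, -5.2]), np.float64(-5.0)) [np.float64(-4.4), np.float64(-4.4), np.float64(-3.8), np.float64(-4.4)]
(2.8, np.float64(1.6), np.float64(-5.5), np.float64(-0.4))
2.8 19.439687526152742 (array([-3.2, -5.3, -5.3]), np.float64(-4.57)) [np.float64(-3.6), np.float64(-3.0), np.float64(-3.3), np.float64(-2.5)]
26.4667
```

```bash
python3 - <<'E'
from h import *
np.set_printoptions(precision=1,suppress=True,linewidth=170)
G={n:cv2.cvtColor(cv2.imread(n+".png"),cv2.COLOR_BGR2GRAY).astype(float) for n in ("scene_raw","s3","s4","s5","s6","s7","s8")}
L=hand(cv2.imread("s5.png"),full=True,hub=(-1.3,-1.)); u,v=L[:,0].astype(int),L[:,1].astype(int); y,z,r,a=L[:,2:6].T
bg=np.median([G["scene_raw"],G["s3"],G["s5"],G["s8"]],axis=0)
for n in ("scene_raw","s3","s4","s5"):
    w=np.clip(bg-G[n]-8,0,None)[v,u]; w[(r<9)]=0; w[r>47]=0
    o=[]
    for lo,hi in ((9,24),(24,47)):
        k=(r>lo)&(r<hi); W=w*k; o.append(np.array([(W*y).sum(),(W*z).sum()])/W.sum())
    e=o[1]-o[0]; print(n,"inner",o[0],np.degrees(np.arctan2(*o[0])),"outer",o[1],np.degrees(np.arctan2(*o[1])),"dir",np.degrees(np.arctan2(*e)))
for n in ("scene_raw","s7","s8"): print(n); print(G[n][236:249,310:320].astype(int))
E
```

```text
scene_raw inner [-17.8   2.3] -82.73571128533361 outer [-35.    5.3] -81.43556252820363 dir -80.09739803225247
s3 inner [-14.9   9.8] -56.488150124316356 outer [-28.1  19.7] -54.9667158806277 dir -53.32273122369651
s4 inner [-14.8   9.8] -56.505898448191516 outer [-28.5  19.7] -55.28051252686263 dir -53.997355682585344
s5 inner [-7.3 16.2] -24.19071792057753 outer [-12.   32.5] -20.23737709788819 dir -16.113558237372757
scene_raw
[[118 111 109 117 112  95  92 145 209 209]
 [117 119 114 118  95  85 123 190 219 202]
 [120 114 120 119  90  63  70 107 194 223]
 [118 117 119 114  83  63  62  79 149 202]
 [115 120 119 110  81  61  65  74 109 147]
 [117 118 119 112  82  66  58  85 114 115]
 [118 119 116 117 102  80  64  92 114 104]
 [120 117 118 120 119 104  83  94 115 119]
 [117 119 119 120 122 117 109 106 117 120]
 [118 119 118 121 119 118 119 120 118 118]
 [108 116 119 118 117 117 119 120 121 120]
 [ 93 110 118 120 118 121 119 118 120 120]
 [ 85  93 107 113 116 119 117 118 118 121]]
s7
[[117 109 104 111 108  92  87 148 208 209]
 [118 117 118 119  95  86 124 188 219 199]
 [117 119 117 119
[... 319 characters left out ...]
16 119]
 [117 117 120  97  75 108 118 119 120 118]
 [115 119 116  95  81 106 116 118 117 118]
 [117 117 115  90  89 112 116 117 118 118]]
s8
[[118 108 105 114 106  89  90 144 207 209]
 [117 120 118 120  89  83 121 188 218 199]
 [119 117 118 117  89  71  74 106 191 221]
 [119 123 117 118  85  76  68  78 146 201]
 [118 120 119 109  83  73  68  72 109 147]
 [119 118 119 110  83  77  70  83 110 116]
 [116 115 118 116  89  81  71  92 112 106]
 [117 114 117 111  86  74  70  94 112 118]
 [119 118 118 111  87  81  98 106 115 118]
 [118 119 119 102  82  90 110 115 118 119]
 [115 117 120 100  82  98 118 117 117 118]
 [121 115 116  98  83 100 115 116 119 119]
 [117 117 113  91  84 107 117 119 116 118]]
```

By the outer radius the hand is within about 1° of straight up, on the short side: in s8 it sits at column 315.2, against 315.2 predicted for 0. I stop turning here, back off, withdraw and return the bar.

```bash
python3 - <<'E'
from h import *
pi=np.pi; 
robot.move_linear(tcp(1.8,17.5),velocity=20)
robot.move_linear(tcp(1.8,-3),velocity=50)
robot.move_linear(tcp(1.8,-32),velocity=120)
fs=[robot.grab_frame("scene") for _ in range(4)];print(fine(fs),[hand2(f,r1=26)[0].round(1) for f in fs]);cv2.imwrite("s9.png",fs[-1])
robot.movep([642,-181,278],[pi,0,-pi/4])
robot.move_linear([642,-181,200],velocity=120)
b=np.array(robot.sense()["force"]); z=200; ok=True
while z>148.5:
    z=max(z-4,148.5); robot.move_linear([642,-181,z],velocity=50); f=np.array(robot.sense()["force"])-b
    if abs(f).max()>8: print("touch",z,f); ok=z<152; break
s=robot.sense();print(ok,z,f,s["tool_pos"],s["t"],s["finger_gap"])
E
```

```text
(array([-3.5, -5.2, -5.4]), np.float64(-4.7)) [np.float64(-3.1), np.float64(-3.3), np.float64(-3.0), np.float64(-3.1)]
True 148.5 [-0.88368648  1.04333226 -0.41535171] [ 641.96236269 -180.99854903  148.34740802] 33.1417 21.822989145430697
```

```bash
python3 - <<'E'
from h import *
pi=np.pi
robot.move_linear([642,-181,148],velocity=20)
robot.move_gripper(50)
robot.move_linear([642,-181,260],velocity=120)
robot.movep([420,-330,320],[pi,0,0])
robot.dwell(0.5)
f=robot.grab_frame("scene");t=robot.grab_frame("top");s=robot.sense();print(s["t"],s["finger_gap"])
a=cv2.resize(f[195:275,185:265],None,fx=5,fy=5,interpolation=cv2.INTER_CUBIC)
b=cv2.resize(f[215:275,285:335],(400,400),interpolation=cv2.INTER_CUBIC)[:, :400]
cv2.imwrite("pics/fin.png",np.hstack([a,b]))
E
```

```text
36.8083 49.98948121764254
```

View pics/fin.png

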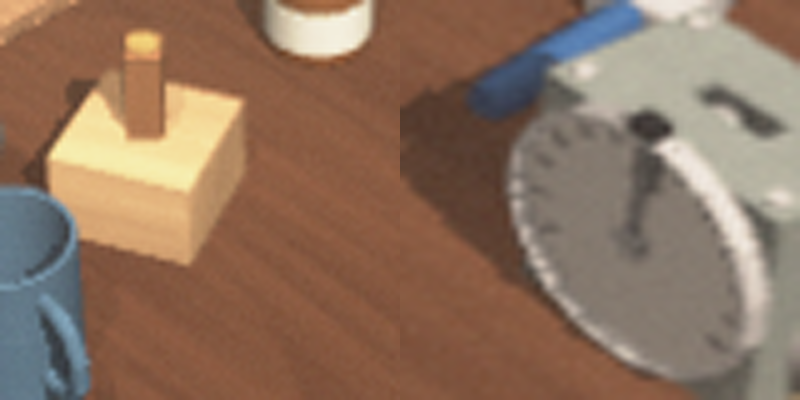

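The bar stands seated in its hole at about (145,90), and the hand, with its hub at (632,240), runs straight into the broad mark under the lug at (650,125). Handing in.

```bash
python3 -c "
from cell import robot
print(robot.hand_in())"
```

```text
the job is handed in; nothing more can be done
None
```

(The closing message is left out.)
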